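# Fold both end flaps of a wafer carton shut on the counter's folding bracket

### The job

Close the take-away wafer box: hold it upright by its carry ridge and press one end against the rolled nose of the steel folding bracket, from the nose's open side, until that end flap is folded up flat against the box; back off, turn the box end for end and fold the other flap in the same way. Fold the flaps with the bracket only, not with the fingers, and do not tip the box. Leave it closed, standing on the counter and clear of the bracket, without disturbing the bottles and the cup.

Things in the scene. Friction and masses are not known exactly. Their poses are not given: they have to be found in the camera images.
- box: gable-topped take-away carton of plain brown cardboard, 0.35 to 0.7 kg with the row of round wafers fixed in it. Origin: centre of its underside (on the counter: z = 0). x runs along its length (150 mm; 156 mm with flaps shut), y across (84 mm), z up. Both x ends have a flap that leans outward; an open flap reaches up to 140 mm from the centre. Side walls 84 mm high; roof slopes up to 112 mm
- handle (a point): where to grip: middle of the carry ridge, 145 mm above the middle of the box's underside. The ridge is an upright board along the box's x, 120 mm long, 12 mm thick, from 110 to 162 mm above the underside, with a hand slot; the fingers close across it, along the box's y
- flap_front (a joint): fold angle of the flap at the -x end: 0 = upright, flat against the box's end (shut, a hard stop); grows as it leans outward; 0.5 to 0.85 at the start, 0.95 at most. The crease is stiff: the flap stays where it is left, does not spring back and takes about 0.03 N m to turn (under 1 N at the bracket's nose)
- flap_back (a joint): fold angle of the flap at the +x end: 0 = upright, flat against the box's end (shut, a hard stop); grows as it leans outward; 0.5 to 0.85 at the start, 0.95 at most. The crease is stiff: the flap stays where it is left, does not spring back and takes about 0.03 N m to turn (under 1 N at the bracket's nose)
- panel_front: flap at the box's -x end: stiff brown cardboard 78 mm wide, 77 mm tall, 3 mm thick, creased along its bottom edge. Origin: middle of that crease, at box x = -75 mm, 3 mm above the underside; y along the crease, z up along the panel. Its free edge lies 80 mm from the crease
- panel_back: flap at the box's +x end: stiff brown cardboard 78 mm wide, 77 mm tall, 3 mm thick, creased along its bottom edge. Origin: middle of that crease, at box x = +75 mm, 3 mm above the underside; y along the crease, z up along the panel. Its free edge lies 80 mm from the crease
- bracket: folding bracket bent from bright steel plate, fixed to the counter, 130 mm wide, 47 mm high. Origin: on the counter under the axis of its rolled nose. Its -x side is the open side: the box is pushed against it along the bracket's +x. The plate below the nose leans back; the foot plate with struts and screws lies behind, from x = +8 to +83 mm. y runs along the nose, z up
- nose (a point): middle of the nose's axis: a round edge, radius 7 mm, 130 mm long, along the bracket's y, 40 mm above the counter. It meets a flap's outer face and folds it up as the box, square to it and on or just above the counter, is pushed up to it. The flap is fully shut when the box's centre is 85 mm (level) from this axis; the box then goes no further
- sauce_mango: bystander: yellow squeeze bottle, 52 mm across, 178 mm tall, origin under its centre
- sauce_milk: bystander: cream-white squeeze bottle, 52 mm across, 178 mm tall, origin under its centre
- drink_cup: bystander: clear drink cup with dome lid and straw, 94 mm across, 208 mm tall, origin under its centre
Things that resemble listed ones, but are neither listed nor needed, are in the scene too. There is more than one size of the box; the job needs the larger.

How it is judged:
By the outcome, as a careful person would: the job done as asked, in the order asked, and still so for the second after the job is handed in, with the robot touching nothing.
It also fails if it takes over 61 s, if anything falls off the work surface, if the arm or the gripper's body presses on something with over 40 N, if the wrist force passes 120 N, or if a joint passes its speed limit or range.

### The arm

A 6-joint arm with a two-finger parallel gripper is mounted at the origin on a cart in front of the work surface, level with it; the furniture and walls round the work are solid. World frame = base frame: x ahead of the robot, y to its left, z up, the work surface at z = 0. Lengths are in m, angles in rad, forces in N, time in s.
With the tool pointing down it reaches from about 0.375 to 0.825 m from the base axis. Payload 5.5 kg.
Tool frame: the origin (TCP) lies between the finger pads; the fingertips stand 8 mm ahead of it and the grasp point (between the pads) lies 11 mm behind it; z points along the fingers, y is the line along which they close (so a half turn about z gives the same grasp; the last joint's range is limited). The gripper opens to 85 mm and grips with 20 to 120 N. Pads are 22 mm wide; open, the fingers measure 114 mm over their backs; the gripper's body (76 mm by 85 mm) begins 54 mm behind the grasp point. The pads swing forward as they close: fully open they stand 13 mm farther back than shut.
Start: joints at [-1.204, 0.314, -0.047, 1.21, 0, 1.571], TCP at [0.215, -0.56, 0.239] pointing down, gripper open.
Joint ranges: [-2.67, 2.67], [-0.69, 1.73], [-1.03, 1.25], [-2.08, 2.16], [-1.42, 1.45], [-3.14, 3.14]. Speed limits (rad/s): [2.39, 2.39, 3.01, 3.14, 3.14, 3.14].

### API

Orientations are given as a 3x3 rotation matrix whose columns are the frame's x, y, z axes.
In Python, from bench import r gives the robot as it stands. The module is installed in compiled form; this text tells all that it offers.
- The arm moves only by the tool jog_arm, never from a script. Its argument "steps" is a list that holds one entry, the list of rows, each a list of 7 numbers: the turn, a rotation vector about the tool's x, y, z in degrees, then the shift along the tool's x, y, z in mm, then the opening in per cent of the stroke, from 0 (shut) to 100 (fully open). A call has 1 to 12 rows; each row is the pose to reach, as a shift and turn from the pose commanded when the call began, along the tool's axes at that moment; what a row does not reach only later rows make up. A row lasts 1/12 s, in which the tool goes at most 41.7 mm and 7.16 degrees, less where a joint would pass 70% of its speed; a pose out of reach is approached as far as the arm can. A call with a gripper value outside its range is refused whole. The fingers move at their own pace and stop on an object; "force" is the grip in N (left out, the last holds). Time passes only in rows, so rows that repeat a pose let the fingers close. It gives the time, the measured TCP pose, the force, the opening and the grip force at its end, in the units of the state.
- r.get_obs(): the state, without advancing time (a new reading comes with each control period).
- r.snapshot(name): name is "side" or "top" or "wrist"; returns a dict with "image" (384x512x3 uint8, red, green, blue), "z_map" (384x512 float32, m along the optical axis (not along the pixel's ray), 0 where there is no reading), "K" (3x3 intrinsics, pixels), "R" (3x3) and "t" (3): a world point X has camera coordinates R X + t. Camera axes: x right, y down, z forward; pixel columns grow to the right and rows downward; lengths in m; the calibration is good to about 2 mm. A picture is of the moment at which its call begins.
- r.sign_off(): hands the job in; it is judged then, once.
The state is a dict: "time_s": time; "qpos": joint angles; "qd": joint speeds; "tau": joint torques, N m; "position": TCP position; "eef_rot": TCP orientation; "force": force on the tool from outside, world axes, zero at the start; "wrist_torque": the same for the moment, N m; "opening": finger opening in m; "gripper_force": force on a finger pad.
Only numpy, scipy, OpenCV 4.12 (cv2) and the standard library are available. Lean on these libraries where they do the work, as an engineer would, in place of code of your own. Each camera call takes 0.05 s, during which the arm holds its last target. There are 200 camera calls.

## Working session

There is one attempt and no reset: what is moved stays moved. The work goes in short steps, Python scripts to look and compute and a tool call to move; the robot and the scene stay as the last step left them, time stands still between calls to the robot, and variables do not carry over. Pictures are saved under pics/ and viewed, at most 10 in all, crops included, and the job is handed in when it is done.

Besides the shell and the picture viewer there is one more tool, called by a JSON object that holds its "name" and its "arguments". jog_arm: Moves the arm, as the interface text tells. Its arguments: {"type":"object","properties":{"steps":{"type":"array"},"force":{"type":"number"}},"required":["steps"]}

```bash
mkdir -p pics; python3 - <<'E'
from bench import r
import cv2,numpy as np
for n in ["top","side"]:
    s=r.snapshot(n); cv2.imwrite(f"pics/{n}0.png",s["image"][:,:,::-1]); np.savez(f"{n}0.npz",**{k:v for k,v in s.items()})
    print(n,s["K"].tolist(),s["R"].round(3).tolist(),s["t"].round(3).tolist())
o=r.get_obs();print(o["time_s"],o["position"],o["eef_rot"],o["opening"])
E
```

```text
top [[365.43692086003415, 0.0, 253.68527523830323], [0.0, 365.43692086003415, 186.0648474879564], [0.0, 0.0, 1.0]] [[-0.016, -0.999, 0.028], [-0.991, 0.012, -0.135], [0.134, -0.03, -0.99]] [-0.053, 0.527, 1.072]
side [[389.4040788273027, 0.0, 261.04088495314795], [0.0, 389.4040788273027, 187.46822007090975], [0.0, 0.0, 1.0]] [[0.476, 0.879, -0.006], [0.77, -0.42, -0.481], [-0.425, 0.224, -0.877]] [-0.213, -0.372, 1.516]
0.1 [ 0.21499857 -0.5596057   0.23852194] [[ 9.33488799e-01  3.58606139e-01 -5.46782296e-04]
 [ 3.58606556e-01 -9.33487669e-01  1.45272978e-03]
 [ 1.05432851e-05 -1.55218669e-03 -9.99998795e-01]] 0.08537949137954662
```

View pics/top0.png

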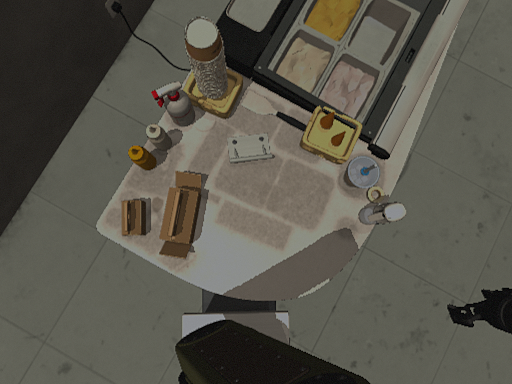

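View pics/side0.png

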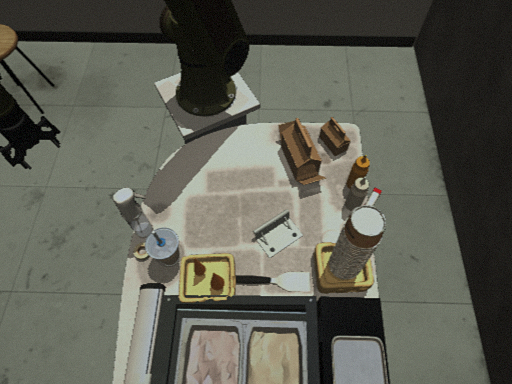

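```bash
cat > h.py <<'E'
import numpy as np,cv2
def cloud(s):
    K,R,t,z=s["K"],s["R"],s["t"],s["z_map"]
    v,u=np.mgrid[:z.shape[0],:z.shape[1]]
    P=np.stack([(u-K[0,2])/K[0,0]*z,(v-K[1,2])/K[1,1]*z,z],-1)
    W=(P-t)@R; W[z==0]=np.nan
    return W
E
python3 - <<'E'
from h import *
for n,rb,rk in [("top",(155,165,215,265),(222,128,280,168)),("side",(270,112,330,190),(245,205,308,262))]:
    s=np.load(n+"0.npz"); W=cloud(s); im=s["image"]
    def crop(q): return W[q[1]:q[3],q[0]:q[2]].reshape(-1,3), im[q[1]:q[3],q[0]:q[2]].reshape(-1,3)
    P,c=crop(rb)
    for lo,hi in [(.135,.175),(.02,.2),(.06,.082)]:
        Q=P[(P[:,2]>lo)&(P[:,2]<hi)]; 
        if len(Q)<5: print(lo,len(Q));continue
        rect=cv2.minAreaRect(Q[:,:2].astype(np.float32)*1000)
        m=Q.mean(0);w,V=np.linalg.eigh(np.cov(Q[:,:2].T)); print(n,"box",lo,len(Q),rect,m.round(4),np.degrees(np.arctan2(V[1,1],V[0,1])).round(1),Q[:,2].max().round(3))
    P,c=crop(rk)
    for lo,hi in [(.03,.06),(.042,.06),(.008,.06)]:
        Q=P[(P[:,2]>lo)&(P[:,2]<hi)]
        rect=cv2.minAreaRect(Q[:,:2].astype(np.float32)*1000)
        m=Q.mean(0);w,V=np.linalg.eigh(np.cov(Q[:,:2].T)); print(n,"brk",lo,len(Q),rect,m.round(4),np.degrees(np.arctan2(V[1,1],V[0,1])).round(1),Q[:,2].max().round(3))
# objects map
s=np.load("top0.npz");W=cloud(s)
for nm,q in dict(mango=(125,142,155,172),milk=(145,120,167,152),cup=(342,150,384,192),small=(118,195,150,240),spray=(150,80,195,127),tray=(180,60,245,120)).items():
    Q=W[q[1]:q[3],q[0]:q[2]].reshape(-1,3);Q=Q[(Q[:,2]>.03)&(Q[:,2]<.5)]
    print(nm,np.percentile(Q,2,0).round(3),np.percentile(Q,98,0).round(3))
big=cv2.resize(s["image"][115:275,110:290],None,fx=4,fy=3.7,interpolation=cv2.INTER_CUBIC)[:,:,::-1];cv2.imwrite("pics/crop.png",big[:,:720])
E
```

```text
top box 0.135 267 ((438.0488586425781, 157.30274963378906), (13.405637741088867, 118.73094177246094), 80.3187255859375) [0.4378 0.1558 0.1575] 169.9 0.166
top box 0.02 2426 ((442.96636962890625, 156.8805694580078), (86.46422576904297, 247.60789489746094), 79.8442153930664) [0.439  0.1517 0.0865] 170.1 0.166
top box 0.06 183 ((442.98834228515625, 157.19631958007812), (85.90870666503906, 247.65695190429688), 79.99720764160156) [0.4145 0.151  0.067 ] 168.5 0.082
top brk 0.03 195 ((616.5944213867188, -50.316802978515625), (26.400009155273438, 128.9183807373047), 7.309785842895508) [ 0.6108 -0.0518  0.0439] 96.7 0.051
top brk 0.042 154 ((610.5411987304688, -51.99887466430664), (13.6886625289917, 126.98123168945312), 6.481196880340576) [ 0.6109 -0.0524  0.045 ] 96.7 0.051
top brk 0.008 230 ((646.81591796875, -47.13981628417969), (86.69408416748047, 128.9722137451172), 5.996801853179932) [ 0.6166 -0.0505  0.0393] 94.5 0.051
side box 0.135 194 ((443.22576904296875, 154.7851104736328), (12.86668586730957, 119.54475402832031), 79.74982452392578) [0.4472 0.1522 0.1566] 170.4 0.167
side box 0.02
[... 347 characters left out ...]
777344), (30.013317108154297, 129.029541015625), 7.064091205596924) [ 0.6184 -0.0541  0.0431] 96.8 0.052
side brk 0.042 167 ((616.222412109375, -53.59209442138672), (15.677163124084473, 128.21243286132812), 6.662854194641113) [ 0.6162 -0.0543  0.0463] 96.8 0.052
side brk 0.008 478 ((643.88330078125, -82.78262329101562), (113.60757446289062, 192.68655395507812), 6.087162971496582) [ 0.6297 -0.053   0.0297] 96.5 0.052
mango [0.584 0.235 0.036] [0.645 0.285 0.166]
milk [0.645 0.197 0.041] [0.687 0.242 0.169]
cup [ 0.511 -0.451  0.036] [ 0.63  -0.328  0.178]
small [0.385 0.272 0.035] [0.483 0.329 0.107]
spray [0.722 0.122 0.036] [0.846 0.203 0.233]
tray [ 0.731 -0.026  0.033] [0.909 0.144 0.301]
```

View pics/crop.png

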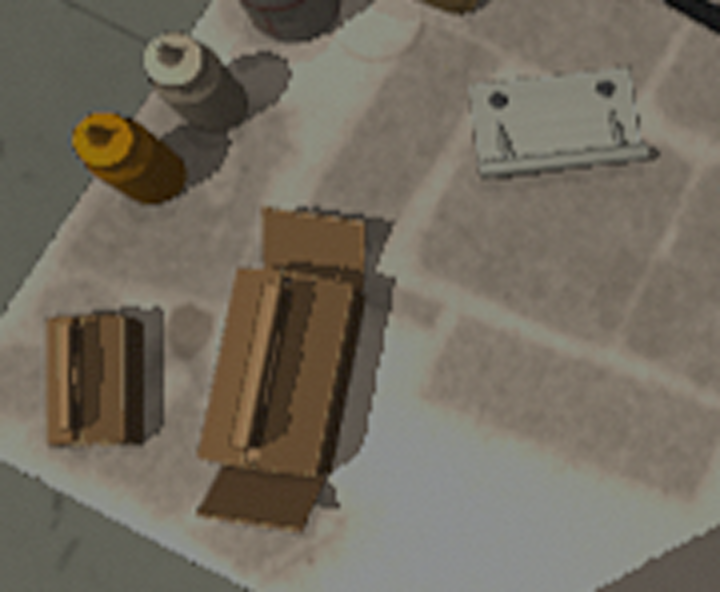

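{"name": "jog_arm", "arguments": {"steps": [[[0, 0, 0, 350, -250, -10, 100], [0, 0, 0, 350, -250, -10, 100], [0, 0, 0, 350, -250, -10, 100], [0, 0, 0, 350, -250, -10, 100], [0, 0, 0, 350, -250, -10, 100], [0, 0, 0, 350, -250, -10, 100], [0, 0, 0, 350, -250, -10, 100], [0, 0, 0, 350, -250, -10, 100], [0, 0, 0, 350, -250, -10, 100], [0, 0, 0, 350, -250, -10, 100], [0, 0, 0, 350, -250, -10, 100], [0, 0, 0, 350, -250, -10, 100]]], "force": 40}}

```text
time_s: 1.1
position: [0.4537, -0.1983, 0.2491]
eef_rot: [[0.932, 0.363, 0.0], [0.363, -0.932, 0.001], [0.0, -0.001, -1.0]]
force: [-0.5, -0.9, 1.0]
opening: 0.0854
gripper_force: 0.0
```

```bash
cat >> h.py <<'E'
def rel(o,p,yaw):
    "shift (mm) and turn (deg) in tool axes to TCP p, tool x at yaw deg, pointing straight down"
    from scipy.spatial.transform import Rotation as Ro
    a=np.radians(yaw);T=np.array([[np.cos(a),np.sin(a),0],[np.sin(a),-np.cos(a),0],[0,0,-1]])
    E=np.array(o["eef_rot"])
    return (E.T@(np.array(p)-o["position"])*1000).round(1),np.degrees(Ro.from_matrix(E.T@T).as_rotvec()).round(1)
E
python3 - <<'E'
from h import *
from bench import r
o=r.get_obs();print(o["time_s"],o["qpos"],o["position"]);print(o["eef_rot"].round(3))
for y in (-10,170): print(rel(o,[.44,.156,.22],y))
E
```

```text
1.1 [-4.12638424e-01  1.12692405e-01 -2.76126914e-01  1.18225354e+00
  9.00085524e-04  2.35704703e+00] [ 0.45369286 -0.1982966   0.24905173]
[[ 0.932  0.363  0.   ]
 [ 0.363 -0.932  0.001]
 [ 0.    -0.001 -1.   ]]
(array([ 116. , -335. ,   29.4]), array([-0.1, -0. , 31.3]))
(array([ 116. , -335. ,   29.4]), array([ 0.000e+00, -1.000e-01, -1.487e+02]))
```

{"name": "jog_arm", "arguments": {"steps": [[[0, 0, -149, 116, -335, 0, 100], [0, 0, -149, 116, -335, 0, 100], [0, 0, -149, 116, -335, 0, 100], [0, 0, -149, 116, -335, 0, 100], [0, 0, -149, 116, -335, 0, 100], [0, 0, -149, 116, -335, 0, 100], [0, 0, -149, 116, -335, 0, 100], [0, 0, -149, 116, -335, 0, 100], [0, 0, -149, 116, -335, 0, 100], [0, 0, -149, 116, -335, 0, 100], [0, 0, -149, 116, -335, 0, 100], [0, 0, -149, 116, -335, 0, 100]]]}}

```text
time_s: 2.1
position: [0.4402, 0.1527, 0.2489]
eef_rot: [[-0.298, 0.955, -0.001], [0.955, 0.298, -0.001], [-0.001, -0.001, -1.0]]
force: [-0.3, -0.1, 0.2]
opening: 0.085
gripper_force: 0.0
```

```bash
python3 - <<'E'
from h import *
from bench import r
o=r.get_obs();print(o["time_s"],o["qpos"],o["position"])
print(rel(o,[.44,.156,.21],170))
E
```

```text
2.1 [ 3.34252498e-01  5.82217614e-02 -3.36524740e-01  1.17702001e+00
 -6.15897100e-04  1.60237956e+00] [0.44021674 0.15266937 0.24888994]
(array([ 3.3,  0.8, 38.9]), array([ -0.1,   0. , -62.7]))
```

{"name": "jog_arm", "arguments": {"steps": [[[0, 0, -62.7, 3, 1, 0, 100], [0, 0, -62.7, 3, 1, 0, 100], [0, 0, -62.7, 3, 1, 0, 100], [0, 0, -62.7, 3, 1, 0, 100], [0, 0, -62.7, 3, 1, 0, 100], [0, 0, -62.7, 3, 1, 0, 100], [0, 0, -62.7, 3, 1, 0, 100], [0, 0, -62.7, 3, 1, 0, 100], [0, 0, -62.7, 3, 1, 0, 100], [0, 0, -62.7, 3, 1, 0, 100]]]}}

```text
time_s: 2.93
position: [0.4405, 0.1551, 0.249]
eef_rot: [[-0.984, 0.179, -0.001], [0.179, 0.984, -0.001], [0.0, -0.001, -1.0]]
force: [0.3, -1.1, -0.3]
opening: 0.0854
gripper_force: 0.0
```

```bash
python3 - <<'E'
from h import *
from bench import r
s=r.snapshot("wrist");W=cloud(s);cv2.imwrite("pics/w1.png",s["image"][:,:,::-1])
Q=W.reshape(-1,3);Q=Q[(Q[:,2]>.135)&(Q[:,2]<.175)&(abs(Q[:,0]-.44)<.1)&(abs(Q[:,1]-.156)<.06)]
if len(Q)>9: print(len(Q),cv2.minAreaRect(Q[:,:2].astype(np.float32)*1000),Q[:,2].max())
o=r.get_obs();print(o["time_s"],o["qpos"],o["position"])
print(rel(o,[.44,.156,.134],170))
E
```

```text
2520 ((441.60693359375, 157.052490234375), (11.915877342224121, 119.17138671875), 80.03570556640625) 0.16435903050114556
2.9833 [ 3.39156780e-01  5.99363156e-02 -3.34341113e-01  1.17713649e+00
 -3.65475244e-04  5.22855655e-01] [0.440473   0.15526864 0.24904152]
(array([  0.6,   0.7, 115. ]), array([-0. , -0. , -0.5]))
```

View pics/w1.png

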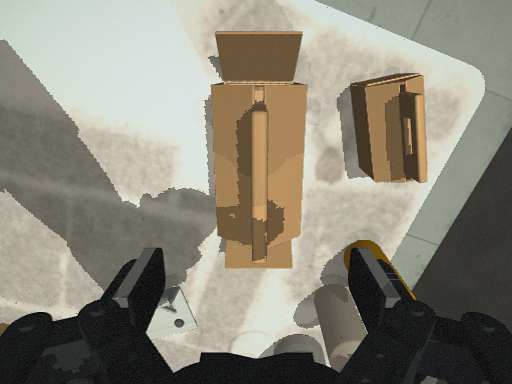

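{"name": "jog_arm", "arguments": {"steps": [[[0, 0, -0.5, -0.5, 1.5, 30, 100], [0, 0, -0.5, -0.5, 1.5, 60, 100], [0, 0, -0.5, -0.5, 1.5, 85, 100], [0, 0, -0.5, -0.5, 1.5, 105, 100], [0, 0, -0.5, -0.5, 1.5, 115, 100], [0, 0, -0.5, -0.5, 1.5, 115, 0], [0, 0, -0.5, -0.5, 1.5, 115, 0], [0, 0, -0.5, -0.5, 1.5, 115, 0], [0, 0, -0.5, -0.5, 1.5, 115, 0], [0, 0, -0.5, -0.5, 1.5, 115, 0], [0, 0, -0.5, -0.5, 1.5, 115, 0], [0, 0, -0.5, -0.5, 1.5, 115, 0]]], "force": 60}}

```text
time_s: 3.98
position: [0.4419, 0.1575, 0.1351]
eef_rot: [[-0.985, 0.171, 0.002], [0.171, 0.985, -0.001], [-0.002, -0.0, -1.0]]
force: [0.2, -2.4, 5.5]
opening: 0.011
gripper_force: 59.6
```

{"name": "jog_arm", "arguments": {"steps": [[[0, 0, 0, 0, 0, -8, 0], [0, 0, 0, 0, 0, -20, 0], [0, 0, 0, 0, 0, -20, 0], [0, 0, 0, 0, 0, -20, 0]]]}}

```text
time_s: 4.32
position: [0.4413, 0.1578, 0.1545]
eef_rot: [[-0.985, 0.171, 0.0], [0.171, 0.985, 0.0], [-0.0, 0.001, -1.0]]
force: [-0.1, -0.0, -6.3]
opening: 0.0115
gripper_force: 58.6
```

```bash
python3 - <<'E'
from h import *
from bench import r
o=r.get_obs();print(o["time_s"],o["position"],o["force"],o["wrist_torque"],o["gripper_force"])
a=np.radians(6.7);u=np.array([np.cos(a),np.sin(a)])
for d in (.2,.17): print(rel(o,[*(np.array([.613,-.053])-d*u),.155],186.7))
E
```

```text
4.3167 [0.44134405 0.15784489 0.15447627] [-0.1091692  -0.03817934 -6.338834  ] [-0.00688988 -0.01010194 -0.00567502] 58.58987510204315
(array([ -13.4, -235.3,   -0.6]), array([  0. ,   0. , -16.5]))
(array([ -42.2, -226.8,   -0.6]), array([  0. ,   0. , -16.5]))
```

{"name": "jog_arm", "arguments": {"steps": [[[0, 0, -1, -1, -12, 0, 0], [0, 0, -3, -2, -36, 0, 0], [0, 0, -5, -4, -66, 0, 0], [0, 0, -7, -6, -98, 0, 0], [0, 0, -9, -8, -130, 0, 0], [0, 0, -11, -10, -162, 0, 0], [0, 0, -13, -12, -192, 0, 0], [0, 0, -15, -13, -216, 0, 0], [0, 0, -16.5, -13.4, -230, 0, 0], [0, 0, -16.5, -13.4, -235.3, 0, 0], [0, 0, -16.5, -13.4, -235.3, 0, 0], [0, 0, -16.5, -13.4, -235.3, 0, 0]]]}}

```text
time_s: 5.32
position: [0.4139, -0.0759, 0.1538]
eef_rot: [[-0.993, -0.115, -0.001], [-0.115, 0.993, 0.001], [0.001, 0.001, -1.0]]
force: [-0.3, -0.1, -6.0]
opening: 0.011
gripper_force: 59.1
```

```bash
python3 - <<'E'
from h import *
from bench import r
o=r.get_obs();print(o["time_s"],o["position"],o["eef_rot"].round(3).tolist(),o["qpos"].round(2))
for n,lo in (("top",.042),("side",.042),("wrist",.042)):
    s=r.snapshot(n);W=cloud(s);cv2.imwrite(f"pics/{n}2.png",s["image"][:,:,::-1])
    Q=W.reshape(-1,3);B=Q[(Q[:,2]>.042)&(Q[:,2]<.056)&(abs(Q[:,0]-.613)<.04)&(abs(Q[:,1]+.053)<.085)]
    if len(B)>9:print(n,"brk",len(B),cv2.minAreaRect(B[:,:2].astype(np.float32)*1000),B[:,2].max())
    for z0,z1 in((.155,.178),(.02,.13)):
        B=Q[(Q[:,2]>z0)&(Q[:,2]<z1)&(Q[:,0]>.27)&(Q[:,0]<.58)&(abs(Q[:,1]+.076)<.1)]
        if len(B)>9:print(n,"box",len(B),cv2.minAreaRect(B[:,:2].astype(np.float32)*1000),np.percentile(B[:,2],[1,99]))
E
```

```text
5.3167 [ 0.41387186 -0.07591079  0.15383339] [[-0.993, -0.115, -0.001], [-0.115, 0.993, 0.001], [0.001, 0.001, -1.0]] [-0.18  0.04 -0.59  0.95  0.   -0.3 ]
top brk 155 ((610.7066040039062, -52.2781982421875), (13.433438301086426, 126.7665023803711), 6.3359055519104) 0.04911092525073809
top box 22 ((522.3521728515625, -29.285709381103516), (8.73217487335205, 20.378576278686523), 89.0342025756836) [0.05440313 0.08298737]
side brk 166 ((615.9093017578125, -53.44111633300781), (14.601420402526855, 129.97708129882812), 6.181156635284424) 0.05436122913114827
side box 72 ((445.7561950683594, -80.30191040039062), (38.86309051513672, 58.90487289428711), 85.2706527709961) [0.15532002 0.17723132]
side box 1425 ((419.4755554199219, -76.76502990722656), (248.91055297851562, 86.5334701538086), 6.407887935638428) [0.02067592 0.12911189]
wrist box 1876 ((400.9945983886719, -75.27362060546875), (37.52138137817383, 91.45085144042969), 82.31594848632812) [0.1553709  0.17785029]
wrist box 28946 ((418.6773681640625, -75.23992919921875), (247.1177520751953, 86.25780487060547), 6.618471622467041) [0.02255003 0.12961108]
```

View pics/side2.png

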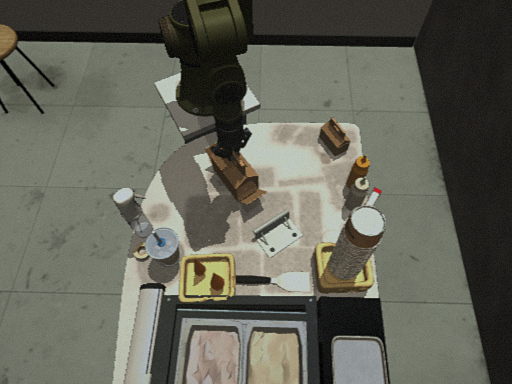

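{"name": "jog_arm", "arguments": {"steps": [[[0, 0, 0, 0, 0, 8, 0], [0, 0, 0, 0, 0, 16, 0], [0, 0, 0, -10, 0, 16, 0], [0, 0, 0, -22, 0, 16, 0], [0, 0, 0, -34, 0, 16, 0], [0, 0, 0, -44, 0, 16, 0], [0, 0, 0, -54, 0, 16, 0], [0, 0, 0, -62, 0, 16, 0], [0, 0, 0, -70, 0, 16, 0], [0, 0, 0, -78, 0, 16, 0], [0, 0, 0, -85, 0, 16, 0], [0, 0, 0, -85, 0, 16, 0]]]}}

```text
time_s: 6.47
position: [0.5003, -0.0665, 0.1384]
eef_rot: [[-0.993, -0.116, 0.001], [-0.116, 0.993, -0.0], [-0.001, -0.0, -1.0]]
force: [-0.6, 0.3, -5.3]
opening: 0.0116
gripper_force: 59.1
```

{"name": "jog_arm", "arguments": {"steps": [[[0, 0, 0, -5, 0, 0, 0], [0, 0, 0, -10, 0, 0, 0], [0, 0, 0, -14, 0, 0, 0], [0, 0, 0, -18, 0, 0, 0], [0, 0, 0, -21, 0, 0, 0], [0, 0, 0, -24, 0, 0, 0], [0, 0, 0, -24, 0, 0, 0]]]}}

```text
time_s: 7.05
position: [0.5231, -0.0637, 0.1383]
eef_rot: [[-0.993, -0.116, 0.0], [-0.116, 0.993, 0.0], [-0.0, 0.0, -1.0]]
force: [-0.1, 0.5, -5.1]
opening: 0.0113
gripper_force: 59.2
```

{"name": "jog_arm", "arguments": {"steps": [[[0, 0, 0, -1, 0, 0, 0], [0, 0, 0, -2, 0, 0, 0], [0, 0, 0, -3, 0, 0, 0], [0, 0, 0, -4, 0, 0, 0], [0, 0, 0, -4, 0, 0, 0]]]}}

```text
time_s: 7.47
position: [0.5265, -0.0633, 0.1383]
eef_rot: [[-0.993, -0.116, 0.0], [-0.116, 0.993, 0.0], [-0.0, 0.0, -1.0]]
force: [-0.3, -0.5, -5.3]
opening: 0.0116
gripper_force: 59.1
```

{"name": "jog_arm", "arguments": {"steps": [[[0, 0, 0, -1, 0, 0, 0], [0, 0, 0, -2, 0, 0, 0], [0, 0, 0, -2, 0, 0, 0]]]}}

```text
time_s: 7.72
position: [0.5286, -0.0631, 0.1383]
eef_rot: [[-0.993, -0.116, 0.0], [-0.116, 0.993, 0.0], [-0.0, 0.0, -1.0]]
force: [-0.0, -0.0, -5.7]
opening: 0.0113
gripper_force: 59.1
```

{"name": "jog_arm", "arguments": {"steps": [[[0, 0, 0, -1, 0, 0, 0], [0, 0, 0, -2, 0, 0, 0], [0, 0, 0, -2, 0, 0, 0]]]}}

```text
time_s: 7.97
position: [0.5305, -0.0629, 0.1383]
eef_rot: [[-0.993, -0.116, -0.0], [-0.116, 0.993, 0.0], [0.0, 0.0, -1.0]]
force: [-1.1, -1.2, -6.0]
opening: 0.0114
gripper_force: 59.1
```

```bash
python3 - <<'E'
from h import *
from bench import r
s=r.snapshot("side");im=s["image"];cv2.imwrite("pics/side3.png",cv2.resize(im[130:260,190:320],None,fx=4.5,fy=4.5,interpolation=cv2.INTER_CUBIC)[:,:,::-1])
E
```

```text
(no output)
```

View pics/side3.png

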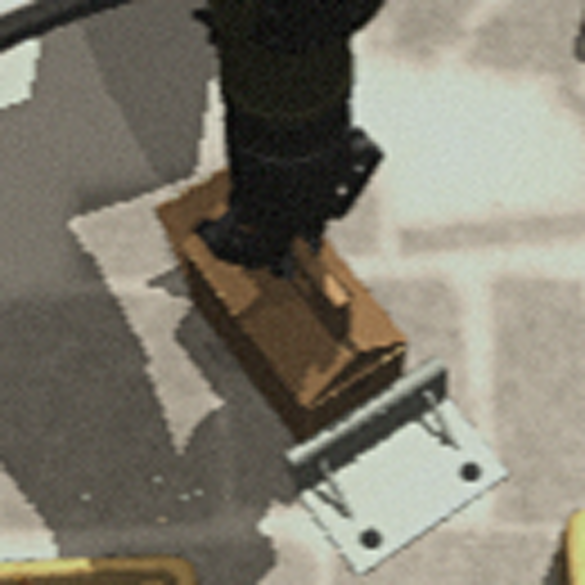

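The flap (near 345,390 in the crop) now stands almost upright behind the nose line (295,460)–(440,370). I'll continue until it hits the hard stop.

{"name": "jog_arm", "arguments": {"steps": [[[0, 0, 0, -1, 0, 0, 0], [0, 0, 0, -2, 0, 0, 0], [0, 0, 0, -2, 0, 0, 0]]]}}

```text
time_s: 8.27
position: [0.5312, -0.0628, 0.138]
eef_rot: [[-0.993, -0.116, -0.003], [-0.116, 0.993, -0.0], [0.003, -0.0, -1.0]]
force: [-4.7, -0.3, -3.1]
opening: 0.0107
gripper_force: 59.5
```

{"name": "jog_arm", "arguments": {"steps": [[[0, 0, 0, -1, 0, 0, 0], [0, 0, 0, -1, 0, 0, 0], [0, 0, 0, -1, 0, 0, 0]]]}}

```text
time_s: 8.52
position: [0.5315, -0.0627, 0.1379]
eef_rot: [[-0.993, -0.116, -0.004], [-0.116, 0.993, -0.001], [0.004, -0.0, -1.0]]
force: [-7.2, -0.5, -3.6]
opening: 0.0115
gripper_force: 59.6
```

{"name": "jog_arm", "arguments": {"steps": [[[0, 0, 0, 5, 0, 0, 0], [0, 0, 0, 13, 0, 0, 0], [0, 0, 0, 25, 0, 0, 0], [0, 0, 0, 39, 0, 0, 0], [0, 0, 0, 55, 0, -3, 0], [0, 0, 0, 71, 0, -8, 0], [0, 0, 0, 87, 0, -12, 0], [0, 0, 0, 101, 0, -16, 0], [0, 0, 0, 113, 0, -16, 0], [0, 0, 0, 120, 0, -16, 0], [0, 0, 0, 124, 0, -16, 0], [0, 0, 0, 124, 0, -16, 0]]]}}

```text
time_s: 9.52
position: [0.4097, -0.077, 0.1542]
eef_rot: [[-0.993, -0.116, 0.0], [-0.116, 0.993, 0.0], [-0.0, 0.0, -1.0]]
force: [-0.2, -0.6, -6.1]
opening: 0.0112
gripper_force: 59.1
```

{"name": "jog_arm", "arguments": {"steps": [[[0, 0, 2, 0, 0, 0, 0], [0, 0, 6, 0, 0, 0, 0], [0, 0, 12, 0, 0, 0, 0], [0, 0, 18, 0, 0, 0, 0], [0, 0, 24, 0, 0, 0, 0], [0, 0, 30, 0, 0, 0, 0], [0, 0, 36, 0, 0, 0, 0], [0, 0, 42, 0, 0, 0, 0], [0, 0, 48, 0, 0, 0, 0], [0, 0, 54, 0, 0, 0, 0], [0, 0, 60, 0, 0, 0, 0], [0, 0, 66, 0, 0, 0, 0]]]}}

```text
time_s: 10.52
position: [0.4112, -0.0769, 0.1542]
eef_rot: [[-0.506, 0.863, 0.001], [0.863, 0.506, 0.0], [-0.0, 0.001, -1.0]]
force: [0.5, -0.0, -5.8]
opening: 0.0112
gripper_force: 59.1
```

{"name": "jog_arm", "arguments": {"steps": [[[0, 0, 6, 0, 0, 0, 0], [0, 0, 12, 0, 0, 0, 0], [0, 0, 18, 0, 0, 0, 0], [0, 0, 24, 0, 0, 0, 0], [0, 0, 30, 0, 0, 0, 0], [0, 0, 36, 0, 0, 0, 0], [0, 0, 42, 0, 0, 0, 0], [0, 0, 48, 0, 0, 0, 0], [0, 0, 54, 0, 0, 0, 0], [0, 0, 60, 0, 0, 0, 0], [0, 0, 66, 0, 0, 0, 0], [0, 0, 72, 0, 0, 0, 0]]]}}

```text
time_s: 11.52
position: [0.4112, -0.0769, 0.1542]
eef_rot: [[0.664, 0.748, 0.001], [0.748, -0.664, 0.0], [0.001, 0.0, -1.0]]
force: [-0.0, -0.4, -5.5]
opening: 0.0112
gripper_force: 59.1
```

{"name": "jog_arm", "arguments": {"steps": [[[0, 0, 6, 0, 0, 0, 0], [0, 0, 12, 0, 0, 0, 0], [0, 0, 18, 0, 0, 0, 0], [0, 0, 24, 0, 0, 0, 0], [0, 0, 30, 0, 0, 0, 0], [0, 0, 36, 0, 0, 0, 0], [0, 0, 40, 0, 0, 0, 0], [0, 0, 42, 0, 0, 0, 0], [0, 0, 42, 0, 0, 0, 0], [0, 0, 42, 0, 0, 0, 0]]]}}

```text
time_s: 12.35
position: [0.4109, -0.0769, 0.1542]
eef_rot: [[0.993, 0.117, 0.0], [0.117, -0.993, 0.0], [0.0, -0.0, -1.0]]
force: [-0.3, 0.8, -5.8]
opening: 0.0113
gripper_force: 59.1
```

```bash
python3 - <<'E'
from h import *
from bench import r
o=r.get_obs();print(o["time_s"],o["position"],o["eef_rot"].round(3).tolist(),o["qpos"].round(2))
a=np.radians(6.6);u=np.array([np.cos(a),np.sin(a)]);n=np.array([.6155,-.053])
for d in (.085,): print(rel(o,[*(n-d*u),.138],6.6))
for q in ("side","wrist"):
    s=r.snapshot(q);W=cloud(s)
    Q=W.reshape(-1,3)
    B=Q[(Q[:,2]>.02)&(Q[:,2]<.13)&(Q[:,0]>.24)&(Q[:,0]<.58)&(abs(Q[:,1]+.076)<.1)];print(q,len(B),cv2.minAreaRect(B[:,:2].astype(np.float32)*1000))
cv2.imwrite("pics/wrist4.png",s["image"][:,:,::-1])
E
```

```text
12.35 [ 0.41089393 -0.07688561  0.15420125] [[0.993, 0.117, 0.0], [0.117, -0.993, 0.0], [0.0, -0.0, -1.0]] [-0.19  0.03 -0.59  0.95  0.    2.84]
(array([1.21e+02, 1.00e-01, 1.62e+01]), array([-0. , -0. ,  0.1]))
side 1262 ((435.5362548828125, -75.31546783447266), (195.7935028076172, 86.72217559814453), 6.716039180755615)
wrist 28741 ((435.3555603027344, -74.26383972167969), (194.19212341308594, 86.25682830810547), 6.716831684112549)
```

View pics/wrist4.png

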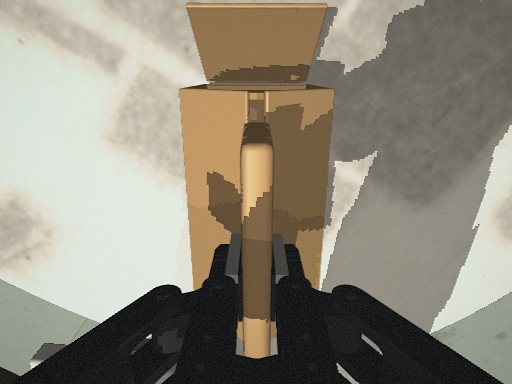

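{"name": "jog_arm", "arguments": {"steps": [[[0, 0, 0, 0, 0, 8, 0], [0, 0, 0, 0, 0, 16, 0], [0, 0, 0, 10, 0, 16, 0], [0, 0, 0, 22, 0, 16, 0], [0, 0, 0, 34, 0, 16, 0], [0, 0, 0, 46, 0, 16, 0], [0, 0, 0, 57, 0, 16, 0], [0, 0, 0, 67, 0, 16, 0], [0, 0, 0, 76, 0, 16, 0], [0, 0, 0, 84, 0, 16, 0], [0, 0, 0, 91, 0, 16, 0], [0, 0, 0, 91, 0, 16, 0]]]}}

```text
time_s: 13.45
position: [0.5023, -0.0663, 0.1384]
eef_rot: [[0.993, 0.116, 0.001], [0.116, -0.993, 0.0], [0.001, 0.0, -1.0]]
force: [-0.1, -1.2, -5.5]
opening: 0.0111
gripper_force: 59.1
```

{"name": "jog_arm", "arguments": {"steps": [[[0, 0, 0, 5, 0, 0, 0], [0, 0, 0, 9, 0, 0, 0], [0, 0, 0, 13, 0, 0, 0], [0, 0, 0, 16, 0, 0, 0], [0, 0, 0, 19, 0, 0, 0], [0, 0, 0, 21, 0, 0, 0], [0, 0, 0, 22, 0, 0, 0], [0, 0, 0, 22, 0, 0, 0]]]}}

```text
time_s: 14.12
position: [0.5227, -0.0638, 0.1383]
eef_rot: [[0.993, 0.116, 0.0], [0.116, -0.993, -0.0], [0.0, 0.0, -1.0]]
force: [-0.3, 0.3, -6.2]
opening: 0.0118
gripper_force: 59.1
```

{"name": "jog_arm", "arguments": {"steps": [[[0, 0, 0, 1, 0, 0, 0], [0, 0, 0, 2, 0, 0, 0], [0, 0, 0, 3, 0, 0, 0], [0, 0, 0, 4, 0, 0, 0], [0, 0, 0, 4, 0, 0, 0]]]}}

```text
time_s: 14.53
position: [0.5266, -0.0633, 0.1383]
eef_rot: [[0.993, 0.116, 0.0], [0.116, -0.993, 0.0], [0.0, -0.0, -1.0]]
force: [-0.8, 0.5, -5.2]
opening: 0.0114
gripper_force: 59.1
```

{"name": "jog_arm", "arguments": {"steps": [[[0, 0, 0, 1, 0, 0, 0], [0, 0, 0, 2, 0, 0, 0], [0, 0, 0, 2, 0, 0, 0]]]}}

```text
time_s: 14.78
position: [0.5282, -0.0631, 0.1382]
eef_rot: [[0.993, 0.116, -0.001], [0.116, -0.993, -0.0], [-0.001, -0.0, -1.0]]
force: [-1.7, -0.5, -5.5]
opening: 0.0111
gripper_force: 59.2
```

{"name": "jog_arm", "arguments": {"steps": [[[0, 0, 0, 1, 0, 0, 0], [0, 0, 0, 2, 0, 0, 0], [0, 0, 0, 2, 0, 0, 0]]]}}

```text
time_s: 15.03
position: [0.5289, -0.063, 0.138]
eef_rot: [[0.993, 0.116, -0.003], [0.116, -0.993, -0.0], [-0.003, 0.0, -1.0]]
force: [-6.2, -0.6, -3.0]
opening: 0.0112
gripper_force: 59.6
```

{"name": "jog_arm", "arguments": {"steps": [[[0, 0, 0, 1, 0, 0, 0], [0, 0, 0, 1, 0, 0, 0], [0, 0, 0, 1, 0, 0, 0]]]}}

```text
time_s: 15.28
position: [0.5294, -0.0629, 0.1378]
eef_rot: [[0.993, 0.116, -0.004], [0.116, -0.993, -0.0], [-0.004, 0.0, -1.0]]
force: [-6.9, -0.3, -1.9]
opening: 0.0111
gripper_force: 59.7
```

{"name": "jog_arm", "arguments": {"steps": [[[0, 0, 0, -5, 0, 0, 0], [0, 0, 0, -13, 0, 0, 0], [0, 0, 0, -25, 0, 0, 0], [0, 0, 0, -39, 0, 0, 0], [0, 0, 0, -53, 0, 0, 0], [0, 0, 0, -67, 0, 0, 0], [0, 0, 0, -79, 0, 0, 0], [0, 0, 0, -88, 0, 0, 0], [0, 0, 0, -94, 0, 0, 0], [0, 0, 0, -96, 0, 0, 0], [0, 0, 0, -96, 0, 0, 0]]]}}

```text
time_s: 16.2
position: [0.4361, -0.074, 0.1386]
eef_rot: [[0.993, 0.116, 0.001], [0.116, -0.993, -0.0], [0.001, 0.0, -1.0]]
force: [0.6, 0.2, -6.0]
opening: 0.011
gripper_force: 59.1
```

{"name": "jog_arm", "arguments": {"steps": [[[0, 0, 0, 0, 0, 1, 0], [0, 0, 0, 0, 0, 2, 0], [0, 0, 0, 0, 0, 2, 0]]]}}

```text
time_s: 16.45
position: [0.4365, -0.0739, 0.1361]
eef_rot: [[0.993, 0.116, 0.0], [0.116, -0.993, 0.0], [0.0, -0.0, -1.0]]
force: [0.6, -0.4, -6.0]
opening: 0.0114
gripper_force: 59.1
```

```bash
python3 - <<'E'
from h import *
from bench import r
s=r.snapshot("side");W=cloud(s);im=s["image"];cv2.imwrite("pics/side5.png",cv2.resize(im[90:270,130:380],None,fx=3.2,fy=3.2,interpolation=cv2.INTER_CUBIC)[:,:,::-1])
Q=W.reshape(-1,3);B=Q[(Q[:,2]>.02)&(Q[:,2]<.13)&(Q[:,0]>.24)&(Q[:,0]<.59)&(abs(Q[:,1]+.076)<.1)];print(len(B),cv2.minAreaRect(B[:,:2].astype(np.float32)*1000))
E
```

```text
1149 ((441.204345703125, -74.58757781982422), (155.8008270263672, 86.85291290283203), 6.565929889678955)
```

View pics/side5.png

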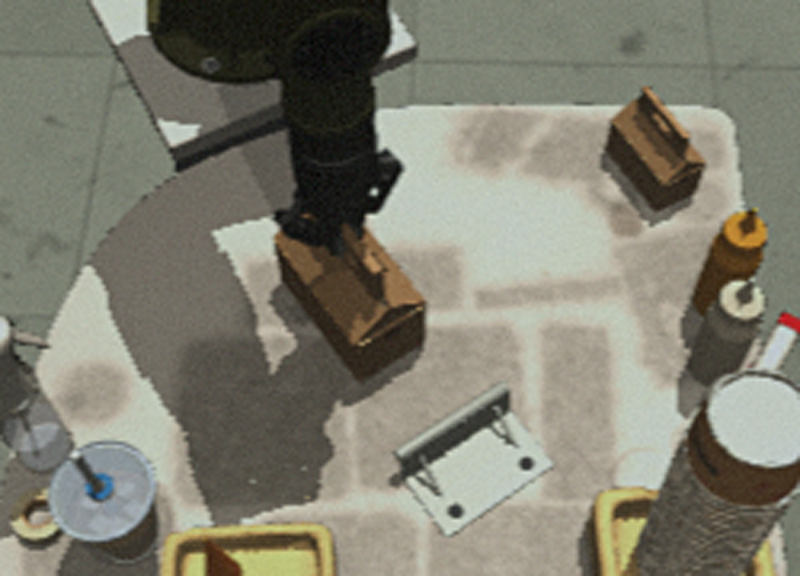

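Both flaps are shut: the measured length is 155.8 mm, and both ends look flat, with the near end at (395,345) in the crop. The box is clear of the bracket, so I'll lower it until it touches the counter.

{"name": "jog_arm", "arguments": {"steps": [[[0, 0, 0, 0, 0, 0.5, 0], [0, 0, 0, 0, 0, 1, 0], [0, 0, 0, 0, 0, 1, 0], [0, 0, 0, 0, 0, 1, 0]]]}}

```text
time_s: 16.83
position: [0.4361, -0.0739, 0.1353]
eef_rot: [[0.993, 0.116, -0.0], [0.116, -0.993, -0.0], [-0.0, 0.0, -1.0]]
force: [0.0, -0.6, -5.5]
opening: 0.0113
gripper_force: 59.2
```

{"name": "jog_arm", "arguments": {"steps": [[[0, 0, 0, 0, 0, 0.5, 0], [0, 0, 0, 0, 0, 1, 0], [0, 0, 0, 0, 0, 1, 0], [0, 0, 0, 0, 0, 1, 0]]]}}

```text
time_s: 17.17
position: [0.436, -0.0738, 0.1351]
eef_rot: [[0.993, 0.116, 0.0], [0.116, -0.993, 0.0], [0.0, -0.0, -1.0]]
force: [-4.1, 2.0, 4.6]
opening: 0.0111
gripper_force: 60.8
```

{"name": "jog_arm", "arguments": {"steps": [[[0, 0, 0, 0, 0, 0, 30], [0, 0, 0, 0, 0, 0, 60], [0, 0, 0, 0, 0, 0, 60], [0, 0, 0, 0, 0, 0, 60], [0, 0, 0, 0, 0, 0, 60], [0, 0, 0, 0, 0, -15, 60], [0, 0, 0, 0, 0, -35, 60], [0, 0, 0, 0, 0, -60, 60], [0, 0, 0, 0, 0, -90, 60], [0, 0, 0, 0, 0, -115, 60], [0, 0, 0, 0, 0, -120, 60], [0, 0, 0, 0, 0, -120, 60]]]}}

```text
time_s: 18.17
position: [0.4376, -0.0742, 0.2562]
eef_rot: [[0.993, 0.116, 0.004], [0.116, -0.993, -0.001], [0.004, 0.001, -1.0]]
force: [0.5, 0.3, -0.4]
opening: 0.0511
gripper_force: 0.0
```

```bash
python3 - <<'E'
from h import *
from bench import r
o=r.get_obs();print(o["time_s"],o["position"],o["force"],o["opening"])
s=r.snapshot("side");W=cloud(s);im=s["image"]
w=r.snapshot("wrist")
cv2.imwrite("pics/end.png",np.vstack([cv2.resize(im[90:270,130:380],(400,288)),cv2.resize(w["image"],(400,300))])[:,:,::-1])
Q=W.reshape(-1,3);B=Q[(Q[:,2]>.02)&(Q[:,2]<.13)&(Q[:,0]>.24)&(Q[:,0]<.59)&(abs(Q[:,1]+.076)<.1)];print(len(B),cv2.minAreaRect(B[:,:2].astype(np.float32)*1000))
for q in (s,w):
    Q=cloud(q).reshape(-1,3);B=Q[(Q[:,2]>.15)&(Q[:,2]<.175)&(abs(Q[:,0]-.436)<.09)&(abs(Q[:,1]+.076)<.03)];print(len(B),B[:,2].max() if len(B) else 0)
E
```

```text
18.1667 [ 0.43757209 -0.07415952  0.25620886] [ 0.53383821  0.32061909 -0.39590893] 0.0510789886836354
1354 ((440.7745361328125, -74.89456176757812), (156.16891479492188, 86.96349334716797), 6.63820743560791)
161 0.16698633043704506
2394 0.1647913729580552
```

View pics/end.png

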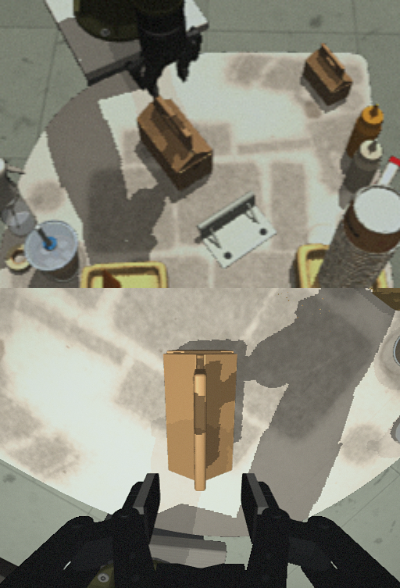

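The box stands upright and closed at (175,150) in the upper view, away from the bracket at (235,225). The gripper is clear, and the bottles and cup haven't moved.

```bash
python3 -c "
from bench import r
print(r.sign_off())"
```

```text
the job is handed in; nothing more can be done
None
```

I folded both flaps shut against the bracket, set the box upright on the counter clear of it, left the bottles and cup untouched, and handed the job in at about 18 s of the 61 s allowed; no verdict was returned.

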